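Cap check: slide the loose-capped bottle to rework

TASK

Gently twist the cap of each of the three bottles in the rail a little counter-clockwise to find out whether it is tight: a tight cap gives only about ten degrees and stops, a loose one keeps turning (do not open it by more than a quarter turn). Slide any bottle with a loose cap out of the far side of the rail into the red-taped rework area, keeping it upright and on the bench, not lifted, and leave the bottles with tight caps standing where they are in the row.

Things in the scene. Friction and masses are not known exactly. Their poses are not given: they have to be found in the camera images.
- mid_a (a point): Centre (62.5 mm up) of one of three identical white square plastic bottles with cream caps: 66 x 66 x 125 mm with cap, 0.2 kg, loose. Sides upright to 85 mm height, then it narrows to the neck. Axes at the start as the rail's: x to the open far side, y along the row, z up. Cap: cylinder 36 mm across on the bottle's axis, 105 to 125 mm above the bench; grip its top 12 mm, clear of the shoulder.
- mark_a (a point): Outer end of the red dash on the cap of mid_a, 14 mm from the cap's axis, 125 mm above the bench; it and its axes turn with the cap. At first it lies towards the bottle's -x (the robot), within 0.03 rad. The cap opens counter-clockwise seen from above, with slight friction: a tight one gives 0.2 rad from there and stops dead, a loose one keeps turning.
- mid_b (a point): Centre (62.5 mm up) of one of three identical white square plastic bottles with cream caps: 66 x 66 x 125 mm with cap, 0.2 kg, loose. Sides upright to 85 mm height, then it narrows to the neck. Axes at the start as the rail's: x to the open far side, y along the row, z up. Cap: cylinder 36 mm across on the bottle's axis, 105 to 125 mm above the bench; grip its top 12 mm, clear of the shoulder.
- mark_b (a point): Outer end of the red dash on the cap of mid_b, 14 mm from the cap's axis, 125 mm above the bench; it and its axes turn with the cap. At first it lies towards the bottle's -x (the robot), within 0.03 rad. The cap opens counter-clockwise seen from above, with slight friction: a tight one gives 0.2 rad from there and stops dead, a loose one keeps turning.
- mid_c (a point): Centre (62.5 mm up) of one of three identical white square plastic bottles with cream caps: 66 x 66 x 125 mm with cap, 0.2 kg, loose. Sides upright to 85 mm height, then it narrows to the neck. Axes at the start as the rail's: x to the open far side, y along the row, z up. Cap: cylinder 36 mm across on the bottle's axis, 105 to 125 mm above the bench; grip its top 12 mm, clear of the shoulder.
- mark_c (a point): Outer end of the red dash on the cap of mid_c, 14 mm from the cap's axis, 125 mm above the bench; it and its axes turn with the cap. At first it lies towards the bottle's -x (the robot), within 0.03 rad. The cap opens counter-clockwise seen from above, with slight friction: a tight one gives 0.2 rad from there and stops dead, a loose one keeps turning.
- rail: Fixed aluminium U, open at the far (+x) side, no floor. In it the bottles stand on the bench 68 mm apart (centres) along y, 2 mm between, so they cannot turn. Front bar at x = -0.0425, 14 mm thick, 16 mm high; end cheeks along x at y = +-0.1085, 10 mm thick, 50 mm high, x = -0.05 to 0.0425. Origin on the bench under the middle of the row.
- rework_area: Rework area beyond the rail's open side: a rectangle of flat red tape on the bench, 140 mm along its x by 280 mm along its y outside, tape 10 mm wide. The bottles slide on the bench with friction about 0.35; pushed below 60 mm height they stay upright. Axes as the rail's. Origin on the bench at its centre, 160 to 185 mm beyond the rail's origin.

How it is judged:
By the outcome, as a careful person would: the job done as asked, in the order asked, and still so for the second after the job is handed in, with the robot touching nothing.
It also fails if it takes over 64 s, if anything falls off the work surface, if the arm or the gripper's body presses on something with over 40 N, if the wrist force passes 120 N, or if a joint passes its speed limit or range.

ROBOT

A 6-joint arm with a two-finger parallel gripper is mounted at the origin on a cart in front of the work surface, level with it; the furniture and walls round the work are solid. World frame = base frame: x ahead of the robot, y to its left, z up, the work surface at z = 0. Lengths are in m, angles in rad, forces in N, time in s.
With the tool pointing down it reaches from about 0.425 to 0.925 m from the base axis. Payload 12.5 kg.
Tool frame: the origin (TCP) lies midway between the tips of the shut fingers; the grasp point (between the pads) lies 19 mm behind it; x points along the fingers, y is the direction in which the jaws open and shut, and the axes are right-handed (so a half turn about x gives the same grasp; the last joint's range is limited). The gripper opens to 85 mm and grips with 20 to 120 N. Pads are 22 mm wide; open, the fingers measure 114 mm over their backs; the gripper's body (76 mm by 85 mm) begins 54 mm behind the grasp point. The pads swing forward as they close: fully open they stand 13 mm farther back than shut.
Start: joints at [-1.327, 0.491, 1.559, -0, 1.092, -0.106], TCP at [0.214, -0.587, 0.231] pointing down, gripper open.
Joint ranges: [-3.1, 3.1], [-0.84, 2.19], [0.05, 2.79], [-1.13, 4.28], [0.06, 2.93], [-2.69, 2.69]. Speed limits (rad/s): [2.22, 2.22, 2.79, 3.14, 3.14, 3.14].

INTERFACE

Orientations are given as a 3x3 rotation matrix whose columns are the frame's x, y, z axes.
In Python, from workcell import bot, optics, job gives the robot as it stands.
- The arm moves only by the tool step_arm, never from a script. Its arguments are lists of equal length, an entry for each row: "rotation": the turn, a rotation vector about the tool's x, y, z in rad, a list of three; "delta_pos": the shift along the tool's x, y, z in mm, a list of three; "gripper": the gripper command: -1 is shut, 1 is fully open, values between are in proportion. In form: {"rotation": [[wx, wy, wz], ...], "delta_pos": [[dx, dy, dz], ...], "gripper": [gripper, ...]}. A call has exactly 8 rows; each row is the pose to reach, as a shift and turn from the pose commanded when the call began, along the tool's axes at that moment; what a row does not reach only later rows make up. A row lasts 1/10 s, in which the tool goes at most 50 mm and 8.59 degrees, less where a joint would pass 70% of its speed; a pose out of reach is approached as far as the arm can. A call with a gripper value outside its range is refused whole. The fingers move at their own pace and stop on an object; the grip force is fixed at half the most. Time passes only in rows, so rows that repeat a pose let the fingers close, or fill a call up. It gives the time, the measured TCP pose, the force and the opening at its end, in the units of the state.
- bot.read_state(): the state, without advancing time (a new reading comes with each control period).
- optics.get_image(name): name is "scene" or "top" or "wrist"; returns the picture (480x640x3 uint8, red, green, blue); there is no depth.
- optics.calibration(name): a dict with "K" (3x3 intrinsics, pixels), "extrinsics" (4x4, takes a point from world to camera coordinates); the wrist camera has in their place "hand_eye" (4x4, takes a point from camera to tool coordinates, whose origin is the TCP and whose axes are the tool frame's). Camera axes: x right, y down, z forward; pixel columns grow to the right and rows downward; lengths in m; the calibration is good to about 2 mm. A picture is of the moment at which its call begins: read the wrist's pose just before it. calibration takes no time and is no camera call.
- job.job_done(): hands the job in, once; it reports no verdict.
The state is a dict: "time_s": time; "joint_positions": joint angles; "joint_velocities": joint speeds; "joint_torque": joint torques, N m; "ee_pos": TCP position; "tool_rot": TCP orientation; "contact_force": force on the tool from outside, world axes, zero at the start; "ft_torque": the same for the moment, N m; "finger_gap": opening from 0.0 (shut) to 1.0 (fully open).
Only numpy, scipy, OpenCV 4.12 (cv2) and the standard library are available. Lean on these libraries where they do the work, as an engineer would, in place of code of your own. Each camera call takes 0.05 s, during which the arm holds its last target.

## Working session

There is one attempt and no reset: what is moved stays moved. The work goes in short steps, Python scripts to look and compute and a tool call to move; the robot and the scene stay as the last step left them, time stands still between calls to the robot, and variables do not carry over. Pictures are saved under pics/ and viewed, and the job is handed in when it is done.

Besides the shell and the picture viewer there is one more tool, called after "Call:" in YAML: its name, and indented under it one key for each argument. step_arm: Moves the arm, as the interface text tells. Its arguments: {"type":"object","properties":{"rotation":{"type":"array"},"delta_pos":{"type":"array"},"gripper":{"type":"array"}},"required":["rotation","delta_pos","gripper"]}

```bash
mkdir -p pics; ls
python3 - <<'E'
from workcell import bot, optics, job
import cv2,numpy as np
s=bot.read_state()
for k,v in s.items(): print(k,np.round(v,4).tolist())
for n in ["scene","top"]:
    im=optics.get_image(n); cv2.imwrite(f"pics/{n}0.png",im[:,:,::-1])
    c=optics.calibration(n); print(n,np.round(c["K"],2).tolist(),np.round(c["extrinsics"],4).tolist())
print(optics.calibration("wrist"))
E
```

```text
pics
time_s 0.0
joint_positions [-1.3266, 0.4916, 1.5595, 0.0, 1.0917, -0.1056]
joint_velocities [-0.0003, 0.0012, -0.0009, 0.0016, -0.0022, 0.0005]
joint_torque [-0.0018, -61.8456, -26.1597, -0.0001, 0.0041, -0.0]
ee_pos [0.2142, -0.5869, 0.2307]
tool_rot [[-0.0003, 0.3427, -0.9394], [0.0011, -0.9394, -0.3427], [-1.0, -0.0011, -0.0001]]
contact_force [-0.6855, -0.615, 0.5465]
ft_torque [-0.0468, -0.0027, 0.0305]
finger_gap 0.9971
scene [[490.13, 0.0, 319.15], [0.0, 490.13, 244.0], [0.0, 0.0, 1.0]] [[0.487, -0.8732, 0.019, -0.3957], [-0.3833, -0.2332, -0.8937, 0.2563], [0.7848, 0.4279, -0.4482, 0.5539], [0.0, 0.0, 0.0, 1.0]]
top [[512.17, 0.0, 320.58], [0.0, 512.17, 245.98], [0.0, 0.0, 1.0]] [[-0.0011, -1.0, 0.0051, -0.1499], [-0.9869, 0.0002, -0.1615, 0.5336], [0.1615, -0.0052, -0.9869, 0.86], [0.0, 0.0, 0.0, 1.0]]
{'K': array([[364.57548154,   0.        , 322.10633623],
       [  0.        , 364.57548154, 236.25859941],
       [  0.        ,   0.        ,   1.        ]]), 'hand_eye': array([[ 2.44844963e-04, -2.87725814e-01,  9.57712794e-01,
        -1.42200034e-01],
       [ 9.99999970e-01,  4.23463361e-05, -2.42933814e-04,
         6.39752720e-04],
       [ 2.93427016e-05,  9.57712824e-01,  2.87725816e-01,
        -7.13442435e-02],
       [ 0.00000000e+00,  0.00000000e+00,  0.00000000e+00,
         1.00000000e+00]])}
```

View pics/top0.png

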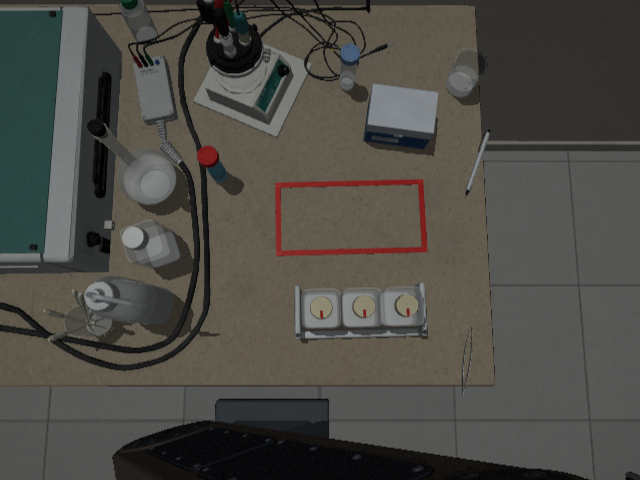

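View pics/scene0.png

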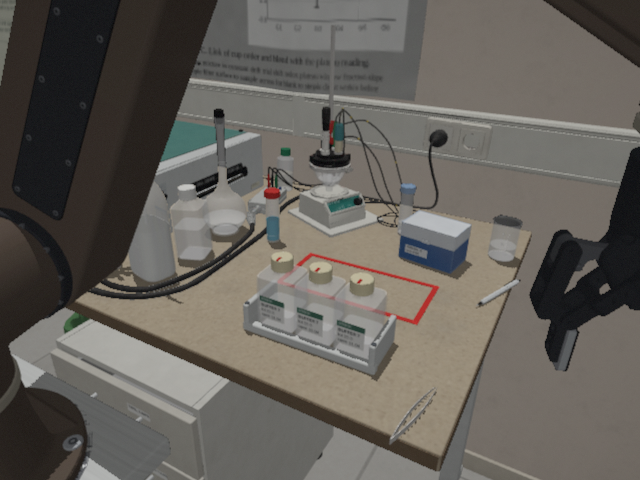

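The top view shows the three caps near (321,307), (364,306) and (406,305), each with a red dash pointing at the robot. The red rectangle spans (276–427, 180–254). Next I measure these.

```bash
cat > h.py <<'E'
from workcell import bot, optics, job
import cv2,numpy as np
def ray(n,u,v,z,cal=None,E=None):
    c=optics.calibration(n); K=c["K"]
    if n=="wrist":
        s=bot.read_state(); T=np.eye(4);T[:3,:3]=s["tool_rot"];T[:3,3]=s["ee_pos"]; M=T@c["hand_eye"]
    else: M=np.linalg.inv(c["extrinsics"])
    d=M[:3,:3]@np.linalg.solve(K,[u,v,1]); o=M[:3,3]
    return o+d*(z-o[2])/d[2]
def caps(im,roi=None,amin=150):
    hsv=cv2.cvtColor(im,cv2.COLOR_RGB2HSV)
    return hsv
def blobs(m,amin):
    n,l,st,ce=cv2.connectedComponentsWithStats(m.astype(np.uint8))
    return [(st[i],ce[i],l==i) for i in range(1,n) if st[i][4]>=amin]
E
python3 - <<'E'
from h import *
im=cv2.imread("pics/top0.png")[:,:,::-1]
hsv=cv2.cvtColor(np.ascontiguousarray(im),cv2.COLOR_RGB2HSV)
print(hsv[300,321],hsv[300,364],hsv[293,340],hsv[270,340],hsv[302,340])
red=((hsv[...,0]<8)|(hsv[...,0]>172))&(hsv[...,1]>130)&(hsv[...,2]>90)
for st,ce,m in blobs(red,5):
    if st[1]<170: continue
    print("red",st,ce)
    if st[4]>400:
        cn,_=cv2.findContours(m.astype(np.uint8),cv2.RETR_EXTERNAL,cv2.CHAIN_APPROX_NONE)
        b=cv2.boxPoints(cv2.minAreaRect(cn[0])); P=np.array([ray("top",*p,0) for p in b]); print(P.round(4),P.mean(0))
        print([np.linalg.norm(P[i]-P[i-1]).round(4) for i in range(4)])
    else:
        print(ray("top",*ce,.125))
cream=(hsv[...,0]>15)&(hsv[...,0]<35)&(hsv[...,1]>35)&(hsv[...,2]>170)
cream|=red
cream[:285]=0;cream[340:]=0
for st,ce,m in blobs(cream,80):
    cn,_=cv2.findContours(m.astype(np.uint8),cv2.RETR_EXTERNAL,cv2.CHAIN_APPROX_NONE)
    (c,r)=cv2.minEnclosingCircle(cn[0]); print("cap",st,ce,c,r,ray("top",*c,.125), ray("top",*ce,.125))
v=cv2.resize(im[270:350,280:440],None,fx=5,fy=5,interpolation=cv2.INTER_CUBIC)
cv2.imwrite("pics/crop0.png",v[:,:,::-1])
E
```

```text
[ 26  49 140] [ 26  51 135] [21 44 92] [20 56 96] [30  3 78]
red [ 275  179  153   77 2197] [350.11652253 217.48429677]
[[ 0.6625 -0.0632  0.    ]
 [ 0.6696 -0.349   0.    ]
 [ 0.5296 -0.3474  0.    ]
 [ 0.523  -0.0682  0.    ]] [ 0.59618447 -0.20692666  0.        ]
[np.float64(0.1396), np.float64(0.2859), np.float64(0.1401), np.float64(0.2792)]
red [407 309   3   7  15] [407.6 312. ]
[ 0.41498107 -0.28648976  0.125     ]
red [320 311   3   7  18] [321.16666667 313.66666667]
[ 0.41250465 -0.15061293  0.125     ]
red [363 310   3   7  15] [364.4 312.8]
[ 0.41379394 -0.21853179  0.125     ]
```

View pics/crop0.png

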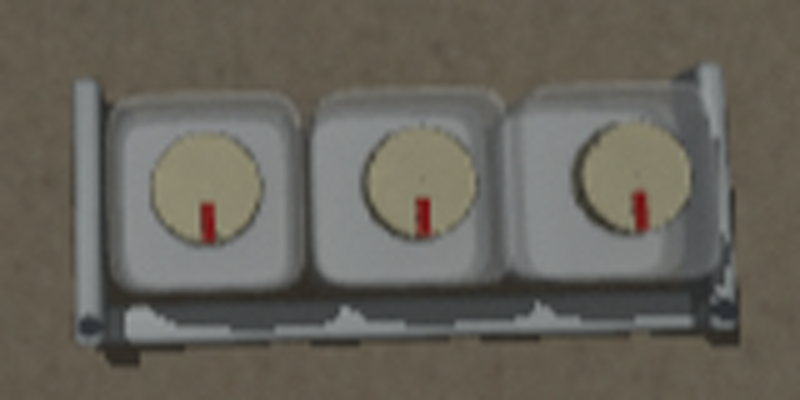

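The crop shows the cap discs clearly, at (321.4,307.6), (364,306.6) and (407,305.2). I'll lower the value threshold in the mask.

Run:
```python
from h import *
im=cv2.imread("pics/top0.png")[:,:,::-1]
hsv=cv2.cvtColor(np.ascontiguousarray(im),cv2.COLOR_RGB2HSV)
red=((hsv[...,0]<8)|(hsv[...,0]>172))&(hsv[...,1]>130)&(hsv[...,2]>90)
cream=(hsv[...,0]>20)&(hsv[...,0]<35)&(hsv[...,1]>35)&(hsv[...,2]>112)
cream|=red
cream[:285]=0;cream[340:]=0;cream[:,:290]=0
C=[]
for st,ce,m in blobs(cream,80):
    cn,_=cv2.findContours(m.astype(np.uint8),cv2.RETR_EXTERNAL,cv2.CHAIN_APPROX_NONE)
    (c,r)=cv2.minEnclosingCircle(cn[0]); p=ray("top",*ce,.125);C.append(p);print("cap",st,ce,c,r,ray("top",*c,.125), p)
C=np.array(C)
d=C[np.argmin(C[:,1])]-C[np.argmax(C[:,1])]
print(d,np.linalg.norm(d),"yaw of row (rail y dir = -d)",np.arctan2(d[0],-d[1]))
# the rail's yaw: y axis=( -sin, cos)
im2=cv2.imread("pics/scene0.png")[:,:,::-1]
hsv=cv2.cvtColor(np.ascontiguousarray(im2),cv2.COLOR_RGB2HSV)
print(hsv[258,287],hsv[268,325])
red=((hsv[...,0]<8)|(hsv[...,0]>172))&(hsv[...,1]>130)&(hsv[...,2]>90)
cream=((hsv[...,0]>20)&(hsv[...,0]<35)&(hsv[...,1]>30)&(hsv[...,2]>125))|red
z=np.zeros_like(cream);z[250:300,265:380]=1;cream&=z
for st,ce,m in blobs(cream,60):
    print(st,ce,ray("scene",*ce,.125))
cv2.imwrite("pics/scrop.png",cv2.resize(im2[240:300,260:390],None,fx=5,fy=5)[:,:,::-1])
print(ray("top",277,254,0),ray("top",276.5,183,0),ray("top",422,180,0),ray("top",426.5,250,0))
```

```text
cap [397 295  21  21 335] [406.97014925 304.60895522] (407.0238037109375, 304.9761962890625) 10.783745765686035 [ 0.42596266 -0.28589435  0.125     ] [ 0.4265382  -0.28582604  0.125     ]
cap [310 297  22  21 350] [320.65428571 306.80285714] (320.71697998046875, 307.11322021484375) 10.774731636047363 [ 0.4227301  -0.14991823  0.125     ] [ 0.42321546 -0.14982014  0.125     ]
cap [354 296  21  21 344] [363.9622093  305.68604651] (363.7916564941406, 306.0833435058594) 10.772761344909668 [ 0.42428479 -0.21772978  0.125     ] [ 0.42490645 -0.21800755  0.125     ]
[ 0.00332274 -0.13600591  0.        ] 0.13604648807468547 yaw of row (rail y dir = -d) 0.024425976070391382
[ 23  44 186] [ 23  44 186]
[270 251  24  12 183] [282.07650273 256.20218579] [ 0.41932633 -0.15055102  0.125     ]
[297 253  83  21 218] [334.83486239 262.16055046] [ 0.4447424  -0.22985912  0.125     ]
[309 261  24  13 219] [320.44292237 266.76255708] [ 0.42083574 -0.2179796   0.125     ]
[350 271  25  15 243] [362.00411523 278.09465021] [ 0.42262985 -0.28558214  0.125     ]
[ 0.52564599 -0.07001579  0.        ] [ 0.66114649 -0.06735428  0.        ] [ 0.66713589 -0.34257459  0.        ] [ 0.53304272 -0.34647737  0.        ]
```

View pics/scrop.png

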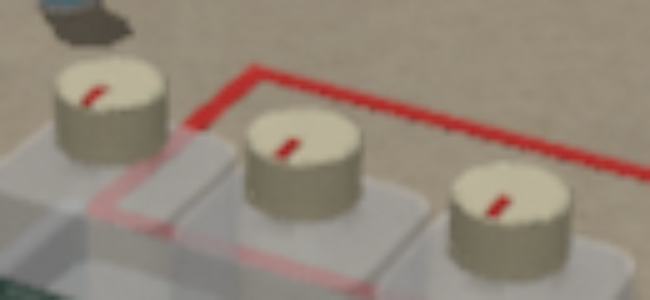

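```bash
cat >> h.py <<'E'
from scipy.spatial.transform import Rotation as Ro
PSI=0.0244
def Rt(yaw):
    c,s=np.cos(yaw),np.sin(yaw); return np.array([[0,c,s],[0,s,-c],[-1,0,0.]])
def plan(p,yaw):
    s=bot.read_state(); R=np.array(s["tool_rot"])
    print("t",s["time_s"],"pos",np.round(s["ee_pos"],4),"yaw",np.arctan2(R[1,1],R[0,1]).round(4),"F",np.round(s["contact_force"],2),"M",np.round(s["ft_torque"],3),"gap",round(s["finger_gap"],3))
    print("rot",Ro.from_matrix(R.T@Rt(yaw)).as_rotvec().round(4),"dpos mm",(R.T@(np.array(p)-s["ee_pos"])*1000).round(1))
E
python3 - <<'E'
from h import *
plan([0.4245,-0.218,0.20],PSI)
E
```

```text
t 0.1 pos [ 0.2142 -0.5869  0.2308] yaw -1.221 F [ 0.25  0.15 -1.27] M [ 0.021 -0.035 -0.01 ] gap 1.001
rot [-1.2454e+00 -7.0000e-04  8.0000e-04] dpos mm [  31.1 -274.5 -324. ]
```

Call:
step_arm:
  rotation:
    - [-0.14, 0, 0]
    - [-0.28, 0, 0]
    - [-0.42, 0, 0]
    - [-0.56, 0, 0]
    - [-0.7, 0, 0]
    - [-0.84, 0, 0]
    - [-0.98, 0, 0]
    - [-1.1, 0, 0]
  delta_pos:
    - [2, -28, -32]
    - [4, -59, -69]
    - [8, -90, -106]
    - [12, -120, -142]
    - [16, -150, -178]
    - [20, -180, -212]
    - [25, -210, -248]
    - [28, -240, -283]
  gripper: [0.4, 0.4, 0.4, 0.4, 0.4, 0.4, 0.4, 0.4]

```text
time_s: 0.9
ee_pos: [0.3983, -0.2629, 0.203]
tool_rot: [[-0.0, 0.993, -0.115], [0.0, -0.115, -0.993], [-1.0, -0.0, -0.0]]
contact_force: [1.2, -0.6, -0.5]
finger_gap: 0.696
```

```bash
python3 -c "
from h import *
plan([0.4245,-0.218,0.20],PSI)"
```

```text
t 0.9 pos [ 0.3983 -0.2629  0.203 ] yaw -0.1157 F [ 1.22 -0.6  -0.5 ] M [0.045 0.039 0.02 ] gap 0.696
rot [-0.1401 -0.0002  0.0003] dpos mm [  3.   20.8 -47.6]
```

Call:
step_arm:
  rotation:
    - [-0.07, 0, 0]
    - [-0.14, 0, 0]
    - [-0.14, 0, 0]
    - [-0.14, 0, 0]
    - [-0.14, 0, 0]
    - [-0.14, 0, 0]
    - [-0.14, 0, 0]
    - [-0.14, 0, 0]
  delta_pos:
    - [1, 10, -24]
    - [3, 21, -48]
    - [3, 21, -48]
    - [3, 21, -48]
    - [3, 21, -48]
    - [3, 21, -48]
    - [3, 21, -48]
    - [3, 21, -48]
  gripper: [0.4, 0.4, 0.4, 0.4, 0.4, 0.4, 0.4, 0.4]

```text
time_s: 1.7
ee_pos: [0.4242, -0.22, 0.2003]
tool_rot: [[-0.0, 1.0, 0.018], [-0.0, 0.018, -1.0], [-1.0, -0.0, 0.0]]
contact_force: [-0.2, -0.4, -0.1]
finger_gap: 0.702
```

Run:
```python
from h import *
plan([0.4245,-0.218,0.20],PSI)
im=optics.get_image("wrist"); cv2.imwrite("pics/w1.png",im[:,:,::-1])
```

```text
t 1.7 pos [ 0.4242 -0.22    0.2003] yaw 0.0179 F [-0.2  -0.35 -0.07] M [0.055 0.023 0.015] gap 0.702
rot [-0.0065  0.0001  0.    ] dpos mm [ 0.3  0.3 -2. ]
```

View pics/w1.png

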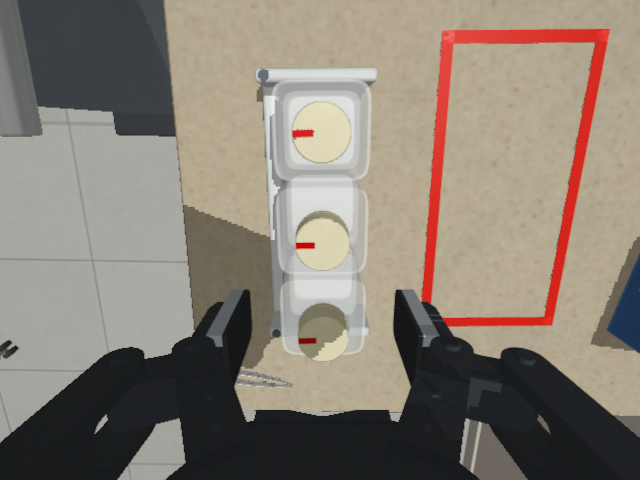

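The wrist view shows all three caps, at about (322,131), (323,243) and (323,332), with the dashes on the left, which is the robot side. Next I refine the cap centres.

```bash
cat >> h.py <<'E'
def wcaps(im,rays=True,vmin=175):
    hsv=cv2.cvtColor(np.ascontiguousarray(im),cv2.COLOR_RGB2HSV)
    red=((hsv[...,0]<8)|(hsv[...,0]>172))&(hsv[...,1]>130)&(hsv[...,2]>80)
    return hsv,red
E
python3 - <<'E'
from h import *
im=np.ascontiguousarray(cv2.imread("pics/w1.png")[:,:,::-1])
hsv,red=wcaps(im)
for p in [(110,322),(150,335),(150,345),(235,335),(262,323),(218,323),(340,330),(315,323)]: print(p,hsv[p])
top=(hsv[...,0]>20)&(hsv[...,0]<35)&(hsv[...,1]>30)&(hsv[...,2]>225)|red
z=np.zeros_like(top); z[90:375,285:365]=1
for st,ce,m in blobs(top&z,60):
    ys,xs=np.nonzero(m); 
    cn,_=cv2.findContours(m.astype(np.uint8),cv2.RETR_EXTERNAL,cv2.CHAIN_APPROX_NONE)
    c,r=cv2.minEnclosingCircle(cn[0])
    print(st,ce.round(1),np.round(c,1),round(r,1),ray("wrist",*ce,.125).round(4),ray("wrist",*c,.125).round(4))
for st,ce,m in blobs(red&z,30): print("red",ce.round(1),ray("wrist",*ce,.125).round(4))
# rectangle
for u,v in [(443,31),(608,30),(553,324),(421,324)]: print(ray("wrist",u,v,0).round(4))
E
```

```text
(110, 322) [ 25  42 228]
(150, 335) [ 25  45 222]
(150, 345) [ 26  28 188]
(235, 335) [ 25  43 217]
(262, 323) [ 25  45 216]
(218, 323) [ 25  49 188]
(340, 330) [ 24  57 138]
(315, 323) [ 24  57 117]
[301 103  48  46 714] [326.7 115.9] [323.2 129.2] 28.1 [ 0.4239 -0.142   0.125 ] [ 0.422  -0.1492  0.125 ]
[292 130  21   8 142] [302.4 133.1] [302.1 133. ] 10.3 [ 0.4101 -0.1516  0.125 ] [ 0.41   -0.1516  0.125 ]
[296 243  19   6 112] [304.8 245.5] [305.  245.5] 9.3 [ 0.4118 -0.2195  0.125 ] [ 0.4119 -0.2195  0.125 ]
[299 338  17   6 102] [307.  340.5] [307.  340.5] 8.4 [ 0.4136 -0.2876  0.125 ] [ 0.4136 -0.2876  0.125 ]
red [302.4 133.1] [ 0.4101 -0.1516  0.125 ]
red [304.8 245.5] [ 0.4118 -0.2195  0.125 ]
red [307.  340.5] [ 0.4136 -0.2876  0.125 ]
[ 0.5213 -0.0691  0.    ]
[ 0.6595 -0.0659  0.    ]
[ 0.669  -0.3431  0.    ]
[ 0.5295 -0.3457  0.    ]
```

Run:
```python
from h import *
im=np.ascontiguousarray(cv2.imread("pics/w1.png")[:,:,::-1])
hsv,red=wcaps(im)
top=(hsv[...,0]>20)&(hsv[...,0]<35)&(hsv[...,1]>35)&(hsv[...,2]>205)|red
z=np.zeros_like(top); z[90:375,285:365]=1
for st,ce,m in blobs(top&z,200):
    cn,_=cv2.findContours(m.astype(np.uint8),cv2.RETR_EXTERNAL,cv2.CHAIN_APPROX_NONE)
    c,a,t=cv2.fitEllipse(cv2.convexHull(cn[0]))
    print(st,ce.round(1),np.round(c,1),np.round(a,1),ray("wrist",*c,.125).round(4))
print(ray("wrist",292,133,.125),ray("wrist",313,133,.125))
```

```text
[ 292  101   59   61 2704] [321.6 131.3] [321.2 131.3] [57.8 60.4] [ 0.4209 -0.1505  0.125 ]
[ 296  219   53   51 2064] [322.5 244. ] [322.2 244. ] [50.8 52.5] [ 0.4227 -0.2183  0.125 ]
[313 330  35  31 476] [332.9 348.5] [332.  347.2] [18.8 43.5] [ 0.4308 -0.2925  0.125 ]
[ 0.40414095 -0.15167494  0.125     ] [ 0.41619437 -0.15145611  0.125     ]
```

```bash
python3 -c "
from h import *
plan([0.4238,-0.2182,0.108],PSI)"
```

```text
t 1.75 pos [ 0.4243 -0.2199  0.2003] yaw 0.0182 F [-0.14  0.31  0.23] M [0.047 0.004 0.059] gap 0.7
rot [-0.0062  0.0001 -0.    ] dpos mm [92.3 -0.5 -1.8]
```

Call:
step_arm:
  rotation:
    - [-0.006, 0, 0]
    - [-0.006, 0, 0]
    - [-0.006, 0, 0]
    - [-0.006, 0, 0]
    - [-0.006, 0, 0]
    - [-0.006, 0, 0]
    - [-0.006, 0, 0]
    - [-0.006, 0, 0]
  delta_pos:
    - [20, -0.5, -1.8]
    - [40, -0.5, -1.8]
    - [60, -0.5, -1.8]
    - [75, -0.5, -1.8]
    - [85, -0.5, -1.8]
    - [92, -0.5, -1.8]
    - [92, -0.5, -1.8]
    - [92, -0.5, -1.8]
  gripper: [0.4, 0.4, 0.4, 0.4, 0.4, 0.4, 0.4, 0.4]

```text
time_s: 2.55
ee_pos: [0.4241, -0.218, 0.1087]
tool_rot: [[0.0, 1.0, 0.025], [-0.0, 0.025, -1.0], [-1.0, 0.0, 0.0]]
contact_force: [0.4, -0.4, 0.3]
finger_gap: 0.699
```

Run:
```python
from h import *
plan([0.4238,-0.2182,0.108],PSI)
im=optics.get_image("wrist"); cv2.imwrite("pics/w2.png",im[:,:,::-1])
im=optics.get_image("scene"); cv2.imwrite("pics/s2.png",cv2.resize(im[180:380,200:440],None,fx=3,fy=3)[:,:,::-1])
```

```text
t 2.55 pos [ 0.4241 -0.218   0.1087] yaw 0.025 F [ 0.37 -0.43  0.3 ] M [-0.014 -0.014  0.016] gap 0.699
rot [ 0.0006  0.0004 -0.0004] dpos mm [ 0.7 -0.3  0.2]
```

View pics/w2.png

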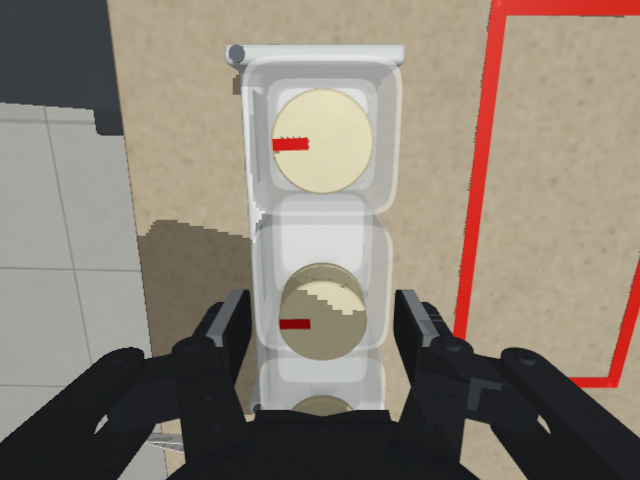

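View pics/s2.png

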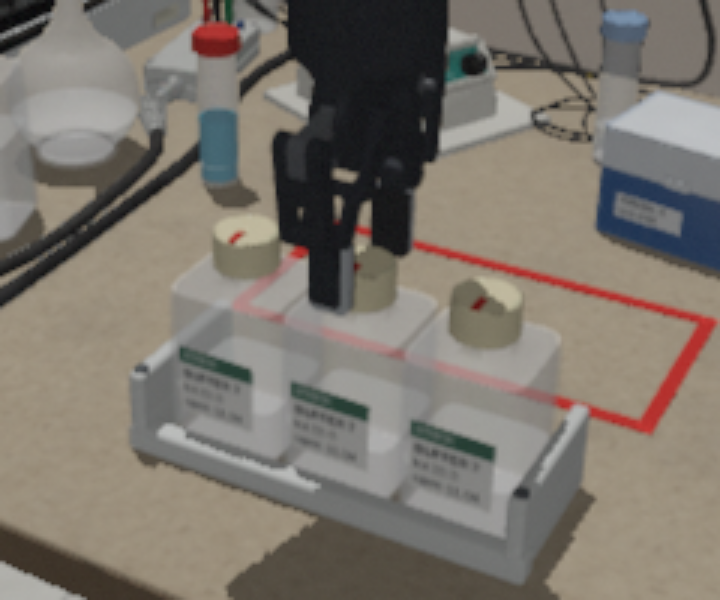

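The fingers straddle the middle cap evenly: the pads are at u≈250 and 395, and the cap centre is at u≈323. The tips look clear of the shoulder, so I close the gripper.

Call:
step_arm:
  rotation:
    - [0, 0, 0]
    - [0, 0, 0]
    - [0, 0, 0]
    - [0, 0, 0]
    - [0, 0, 0]
    - [0, 0, 0]
    - [0, 0, 0]
    - [0, 0, 0]
  delta_pos:
    - [0, 0, 0]
    - [0, 0, 0]
    - [0, 0, 0]
    - [0, 0, 0]
    - [0, 0, 0]
    - [0, 0, 0]
    - [0, 0, 0]
    - [0, 0, 0]
  gripper: [0.2, 0, -0.2, -0.4, -0.6, -0.6, -0.6, -0.6]

```text
time_s: 3.45
ee_pos: [0.4241, -0.2179, 0.1089]
tool_rot: [[0.001, 1.0, 0.025], [-0.001, 0.025, -1.0], [-1.0, 0.001, 0.001]]
contact_force: [-1.4, 1.4, 7.8]
finger_gap: 0.4
```

```bash
python3 -c "
from h import *
plan([0.4238,-0.2182,0.108],PSI)"
```

```text
t 3.45 pos [ 0.4241 -0.2179  0.1089] yaw 0.025 F [-1.4   1.42  7.75] M [0.217 0.217 0.025] gap 0.4
rot [ 0.0006  0.0006 -0.0007] dpos mm [ 0.9 -0.3  0.3]
```

Call:
step_arm:
  rotation:
    - [-0.03, 0, 0]
    - [-0.06, 0, 0]
    - [-0.09, 0, 0]
    - [-0.12, 0, 0]
    - [-0.15, 0, 0]
    - [-0.18, 0, 0]
    - [-0.21, 0, 0]
    - [-0.21, 0, 0]
  delta_pos:
    - [0, 0, 0]
    - [0, 0, 0]
    - [0, 0, 0]
    - [0, 0, 0]
    - [0, 0, 0]
    - [0, 0, 0]
    - [0, 0, 0]
    - [0, 0, 0]
  gripper: [-0.6, -0.6, -0.6, -0.6, -0.6, -0.6, -0.6, -0.6]

```text
time_s: 4.25
ee_pos: [0.4242, -0.218, 0.1089]
tool_rot: [[0.001, 0.972, 0.234], [-0.001, 0.234, -0.972], [-1.0, 0.001, 0.001]]
contact_force: [-0.5, 0.7, 7.5]
finger_gap: 0.399
```

```bash
python3 -c "
from h import *
plan([0.4238,-0.2182,0.108],PSI)"
```

```text
t 4.25 pos [ 0.4242 -0.218   0.1089] yaw 0.236 F [-0.5   0.7   7.54] M [ 0.127  0.109 -0.024] gap 0.399
rot [ 0.2116  0.0009 -0.0009] dpos mm [ 0.9 -0.4  0.1]
```

Call:
step_arm:
  rotation:
    - [-0.02, 0, 0]
    - [-0.04, 0, 0]
    - [-0.06, 0, 0]
    - [-0.08, 0, 0]
    - [-0.1, 0, 0]
    - [-0.12, 0, 0]
    - [-0.13, 0, 0]
    - [-0.13, 0, 0]
  delta_pos:
    - [0, 0, 0]
    - [0, 0, 0]
    - [0, 0, 0]
    - [0, 0, 0]
    - [0, 0, 0]
    - [0, 0, 0]
    - [0, 0, 0]
    - [0, 0, 0]
  gripper: [-0.6, -0.6, -0.6, -0.6, -0.6, -0.6, -0.6, -0.6]

```text
time_s: 5.05
ee_pos: [0.4246, -0.2179, 0.1089]
tool_rot: [[0.002, 0.934, 0.356], [-0.001, 0.356, -0.934], [-1.0, 0.002, 0.001]]
contact_force: [2.1, 2.0, 6.3]
finger_gap: 0.398
```

Run:
```python
from h import *
plan([0.4238,-0.2182,0.108],PSI)
im=optics.get_image("wrist"); cv2.imwrite("pics/w3.png",im[:,:,::-1])
```

```text
t 5.05 pos [ 0.4246 -0.2179  0.1089] yaw 0.3643 F [2.09 1.96 6.28] M [ 0.43  -0.337 -0.332] gap 0.398
rot [ 0.3399  0.001  -0.0018] dpos mm [ 0.9 -0.8 -0. ]
```

View pics/w3.png

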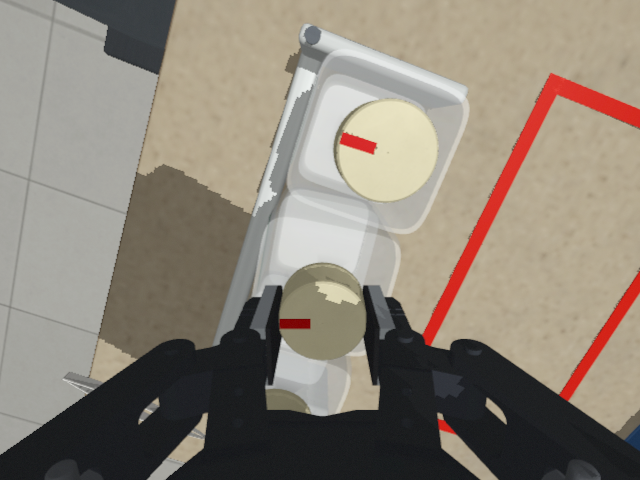

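The dash at (294,324) still sits at the same place relative to the fingers, so the cap has moved with the tool. However, Mz has risen to -0.33, so I check whether the bottle turned as well.

Run:
```python
from h import *
im=optics.get_image("scene"); cv2.imwrite("pics/s3.png",cv2.resize(im[220:380,230:410],None,fx=4,fy=3.7)[:,:,::-1])
im=optics.get_image("top"); cv2.imwrite("pics/t3.png",cv2.resize(im[260:360,270:440],None,fx=4.6,fy=4.6)[:,:,::-1])
im=cv2.imread("pics/w3.png"); cv2.imwrite("pics/w3c.png",cv2.resize(im[150:450,180:480],None,fx=2,fy=2))
plan([0.4238,-0.2182,0.108],PSI)
```

```text
t 5.2 pos [ 0.4246 -0.2179  0.1089] yaw 0.364 F [2.13 2.62 5.52] M [ 0.398 -0.394 -0.314] gap 0.395
rot [ 0.3396  0.0011 -0.0018] dpos mm [ 0.9 -0.9 -0. ]
```

View pics/s3.png

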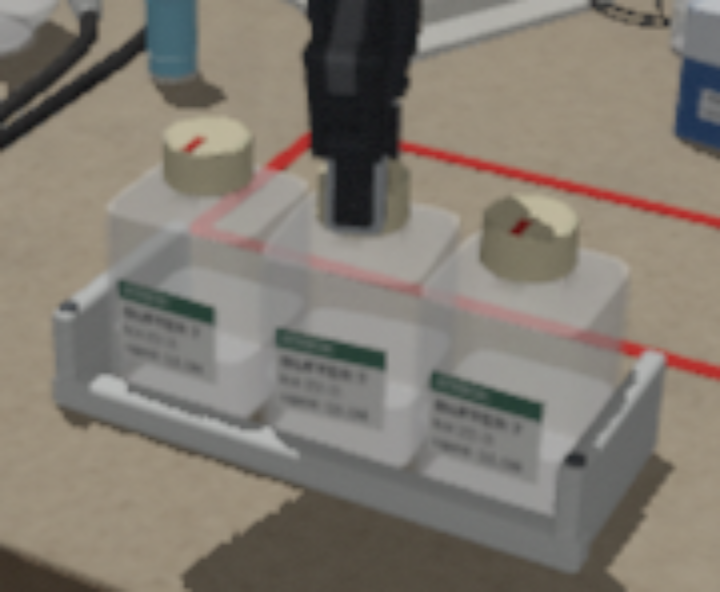

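View pics/w3c.png

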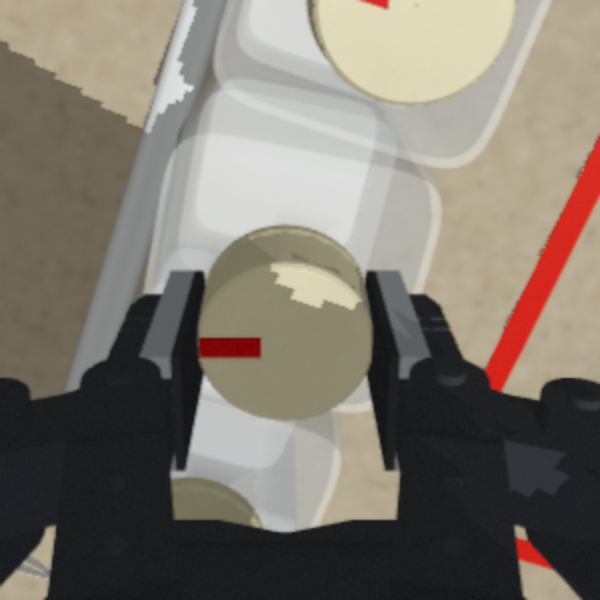

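The scene view shows the middle bottle's label tilted relative to its neighbours. So the middle bottle has turned with its cap past 0.2 rad, which together with the torque means it is tight. I turn it back to straighten it.

Call:
step_arm:
  rotation:
    - [0.05, 0, 0]
    - [0.1, 0, 0]
    - [0.15, 0, 0]
    - [0.2, 0, 0]
    - [0.25, 0, 0]
    - [0.3, 0, 0]
    - [0.34, 0, 0]
    - [0.34, 0, 0]
  delta_pos:
    - [0, 0, 0]
    - [0, 0, 0]
    - [0, 0, 0]
    - [0, 0, 0]
    - [0, 0, 0]
    - [0, 0, 0]
    - [0, 0, 0]
    - [0, 0, 0]
  gripper: [-0.6, -0.6, -0.6, -0.6, -0.6, -0.6, -0.6, -0.6]

```text
time_s: 6.0
ee_pos: [0.4244, -0.2181, 0.1089]
tool_rot: [[0.001, 1.0, 0.024], [-0.001, 0.024, -1.0], [-1.0, 0.001, 0.001]]
contact_force: [-0.0, 0.0, 7.4]
finger_gap: 0.398
```

Run:
```python
from h import *
plan([0.4238,-0.2182,0.108],PSI)
im=optics.get_image("scene"); cv2.imwrite("pics/s4.png",cv2.resize(im[220:380,230:410],None,fx=4,fy=3.7)[:,:,::-1])
im=optics.get_image("wrist"); cv2.imwrite("pics/w4c.png",cv2.resize(im[0:450,180:480],None,fx=1.3,fy=1.3)[:,:,::-1])
```

```text
t 6.0 pos [ 0.4244 -0.2181  0.1089] yaw 0.0237 F [-0.    0.02  7.38] M [ 0.005 -0.002 -0.034] gap 0.398
rot [-0.0007  0.0011 -0.0014] dpos mm [ 0.9 -0.6  0.1]
```

View pics/s4.png

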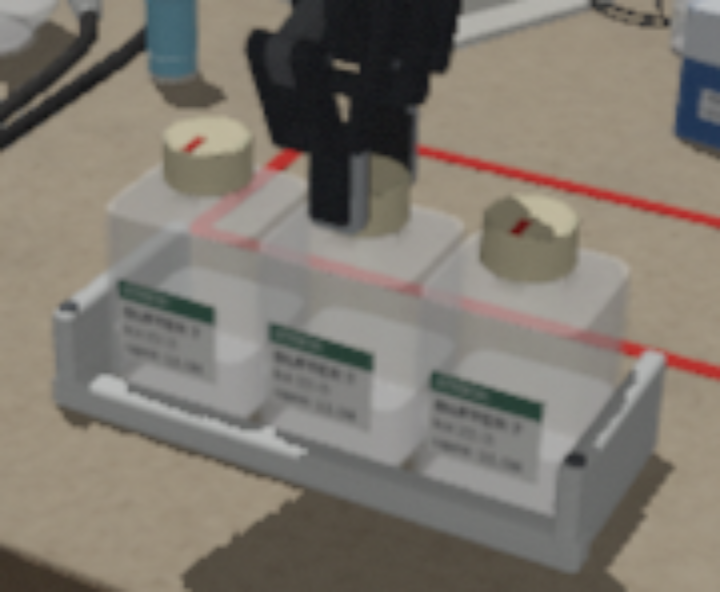

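View pics/w4c.png

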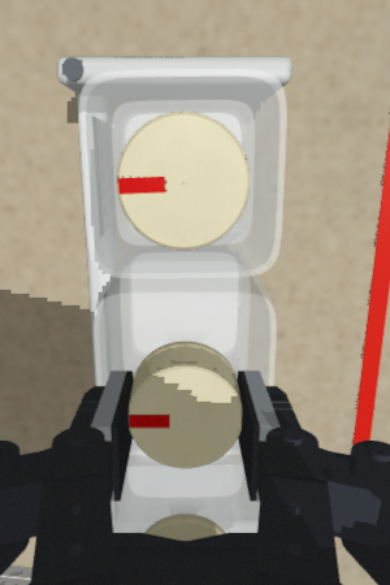

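The bottle is straight again (label edges are parallel). I leave the cap a little turned, about 0.15 rad, which is within its play, and release it.

Call:
step_arm:
  rotation:
    - [-0.04, 0, 0]
    - [-0.08, 0, 0]
    - [-0.12, 0, 0]
    - [-0.15, 0, 0]
    - [-0.15, 0, 0]
    - [-0.15, 0, 0]
    - [-0.15, 0, 0]
    - [-0.15, 0, 0]
  delta_pos:
    - [0, 0, 0]
    - [0, 0, 0]
    - [0, 0, 0]
    - [0, 0, 0]
    - [0, 0, 0]
    - [0, 0, 0]
    - [0, 0, 0]
    - [0, 0, 0]
  gripper: [-0.6, -0.6, -0.6, -0.6, -0.6, 0.4, 0.4, 0.4]

```text
time_s: 6.9
ee_pos: [0.4239, -0.2178, 0.1082]
tool_rot: [[-0.0, 0.985, 0.174], [0.0, 0.174, -0.985], [-1.0, -0.0, -0.0]]
contact_force: [0.0, 0.1, -0.1]
finger_gap: 0.698
```

```bash
python3 -c "
from h import *
plan([0.4221,-0.150,0.150],PSI)"
```

```text
t 6.9 pos [ 0.4239 -0.2178  0.1082] yaw 0.1749 F [ 0.04  0.05 -0.13] M [ 0.015 -0.037 -0.007] gap 0.698
rot [ 1.505e-01 -1.000e-04  2.000e-04] dpos mm [-41.8  10.  -67. ]
```

Call:
step_arm:
  rotation:
    - [0, 0, 0]
    - [0, 0, 0]
    - [0.05, 0, 0]
    - [0.1, 0, 0]
    - [0.15, 0, 0]
    - [0.15, 0, 0]
    - [0.15, 0, 0]
    - [0.15, 0, 0]
  delta_pos:
    - [-20, 0, 0]
    - [-42, 0, 0]
    - [-42, 3, -20]
    - [-42, 7, -45]
    - [-42, 10, -67]
    - [-42, 10, -67]
    - [-42, 10, -67]
    - [-42, 10, -67]
  gripper: [0.4, 0.4, 0.4, 0.4, 0.4, 0.4, 0.4, 0.4]

```text
time_s: 7.7
ee_pos: [0.4223, -0.1507, 0.1503]
tool_rot: [[0.0, 1.0, 0.025], [-0.0, 0.025, -1.0], [-1.0, 0.0, 0.0]]
contact_force: [0.4, -0.6, 0.1]
finger_gap: 0.705
```

Run:
```python
from h import *
plan([0.4221,-0.150,0.108],PSI)
im=optics.get_image("wrist"); cv2.imwrite("pics/w5.png",im[:,:,::-1])
```

```text
t 7.7 pos [ 0.4223 -0.1507  0.1503] yaw 0.0254 F [ 0.43 -0.64  0.06] M [ 0.043  0.035 -0.034] gap 0.705
rot [ 0.001   0.0003 -0.0002] dpos mm [42.3 -0.2 -0.7]
```

View pics/w5.png

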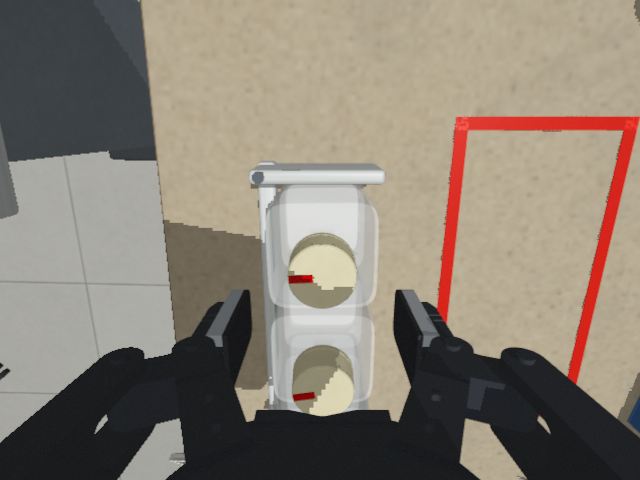

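The +y cap is centred between the pads at (322,275), and the middle cap's dash shows a slight turn. I descend and grip.

Call:
step_arm:
  rotation:
    - [0, 0, 0]
    - [0, 0, 0]
    - [0, 0, 0]
    - [0, 0, 0]
    - [0, 0, 0]
    - [0, 0, 0]
    - [0, 0, 0]
    - [0, 0, 0]
  delta_pos:
    - [15, 0, -0.7]
    - [30, 0, -0.7]
    - [42, 0, -0.7]
    - [42, 0, -0.7]
    - [42, 0, -0.7]
    - [42, 0, -0.7]
    - [42, 0, -0.7]
    - [42, 0, -0.7]
  gripper: [0.4, 0.4, 0.4, 0.2, 0, -0.2, -0.4, -0.6]

```text
time_s: 8.55
ee_pos: [0.4223, -0.1497, 0.109]
tool_rot: [[0.001, 1.0, 0.025], [-0.001, 0.025, -1.0], [-1.0, 0.001, 0.001]]
contact_force: [-2.0, -2.5, 6.8]
finger_gap: 0.397
```

Call:
step_arm:
  rotation:
    - [0, 0, 0]
    - [-0.03, 0, 0]
    - [-0.06, 0, 0]
    - [-0.1, 0, 0]
    - [-0.14, 0, 0]
    - [-0.18, 0, 0]
    - [-0.21, 0, 0]
    - [-0.21, 0, 0]
  delta_pos:
    - [0, 0, 0]
    - [0, 0, 0]
    - [0, 0, 0]
    - [0, 0, 0]
    - [0, 0, 0]
    - [0, 0, 0]
    - [0, 0, 0]
    - [0, 0, 0]
  gripper: [-0.6, -0.6, -0.6, -0.6, -0.6, -0.6, -0.6, -0.6]

```text
time_s: 9.35
ee_pos: [0.4226, -0.1497, 0.109]
tool_rot: [[0.002, 0.972, 0.234], [-0.001, 0.234, -0.972], [-1.0, 0.001, 0.001]]
contact_force: [-0.1, -0.4, 4.8]
finger_gap: 0.395
```

```bash
python3 -c "
from h import *
plan([0.4221,-0.150,0.108],PSI)"
```

```text
t 9.35 pos [ 0.4226 -0.1497  0.109 ] yaw 0.236 F [-0.06 -0.36  4.83] M [-0.063  0.076  0.036] gap 0.395
rot [ 0.2116  0.0011 -0.0015] dpos mm [ 1.  -0.5  0.2]
```

Call:
step_arm:
  rotation:
    - [-0.02, 0, 0]
    - [-0.04, 0, 0]
    - [-0.06, 0, 0]
    - [-0.08, 0, 0]
    - [-0.1, 0, 0]
    - [-0.12, 0, 0]
    - [-0.12, 0, 0]
    - [-0.12, 0, 0]
  delta_pos:
    - [0, 0, 0]
    - [0, 0, 0]
    - [0, 0, 0]
    - [0, 0, 0]
    - [0, 0, 0]
    - [0, 0, 0]
    - [0, 0, 0]
    - [0, 0, 0]
  gripper: [-0.6, -0.6, -0.6, -0.6, -0.6, -0.6, -0.6, -0.6]

```text
time_s: 10.15
ee_pos: [0.424, -0.1507, 0.1094]
tool_rot: [[0.005, 0.938, 0.347], [-0.003, 0.347, -0.938], [-1.0, 0.004, 0.004]]
contact_force: [4.2, -6.2, 6.3]
finger_gap: 0.396
```

Run:
```python
from h import *
plan([0.4221,-0.150,0.108],PSI)
im=optics.get_image("scene"); cv2.imwrite("pics/s6.png",cv2.resize(im[220:380,230:410],None,fx=4,fy=3.7)[:,:,::-1])
im=optics.get_image("wrist"); cv2.imwrite("pics/w6c.png",cv2.resize(im[0:450,180:480],None,fx=1.3,fy=1.3)[:,:,::-1])
```

```text
t 10.15 pos [ 0.424  -0.1507  0.1094] yaw 0.3542 F [ 4.21 -6.18  6.28] M [-0.969 -0.682 -0.586] gap 0.396
rot [ 0.3298  0.0037 -0.0046] dpos mm [ 1.4 -1.6 -1.3]
```

View pics/s6.png

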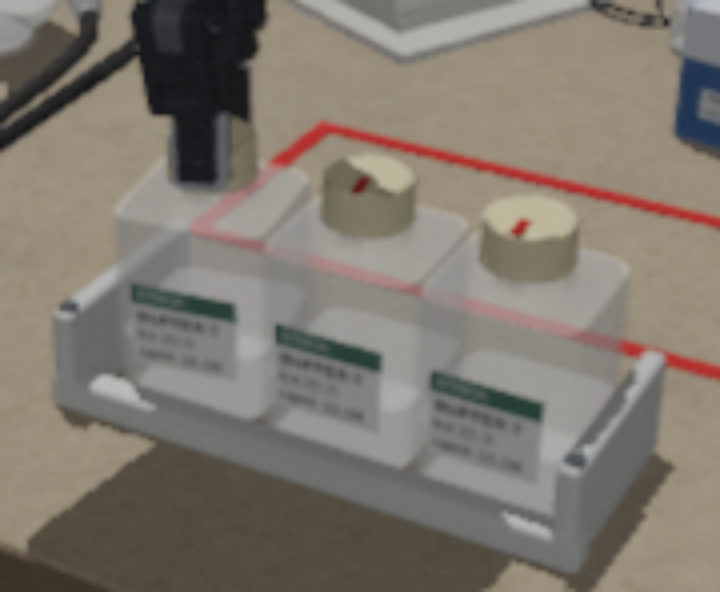

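View pics/w6c.png

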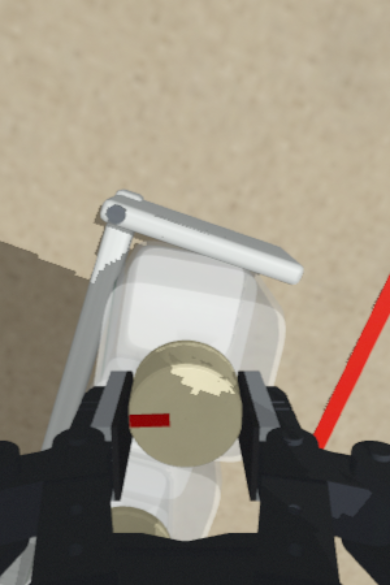

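The +y bottle is tight too: its label edge has turned away from the row direction and Mz is -0.59. I turn it back straight.

Call:
step_arm:
  rotation:
    - [0.05, 0, 0]
    - [0.1, 0, 0]
    - [0.15, 0, 0]
    - [0.2, 0, 0]
    - [0.25, 0, 0]
    - [0.3, 0, 0]
    - [0.33, 0, 0]
    - [0.33, 0, 0]
  delta_pos:
    - [0, 0, 0]
    - [0, 0, 0]
    - [0, 0, 0]
    - [0, 0, 0]
    - [0, 0, 0]
    - [0, 0, 0]
    - [0, 0, 0]
    - [0, 0, 0]
  gripper: [-0.6, -0.6, -0.6, -0.6, -0.6, -0.6, -0.6, -0.6]

```text
time_s: 11.05
ee_pos: [0.4226, -0.1498, 0.109]
tool_rot: [[0.002, 1.0, 0.025], [-0.001, 0.025, -1.0], [-1.0, 0.002, 0.001]]
contact_force: [-0.2, -2.2, 7.9]
finger_gap: 0.399
```

Run:
```python
from h import *
plan([0.4223,-0.150,0.108],PSI)
im=optics.get_image("scene"); cv2.imwrite("pics/s7.png",cv2.resize(im[220:380,230:410],None,fx=4,fy=3.7)[:,:,::-1])
```

```text
t 11.05 pos [ 0.4226 -0.1498  0.109 ] yaw 0.0246 F [-0.17 -2.24  7.91] M [-0.321  0.088 -0.048] gap 0.399
rot [ 0.0002  0.0011 -0.0016] dpos mm [ 1.  -0.3  0.2]
```

View pics/s7.png

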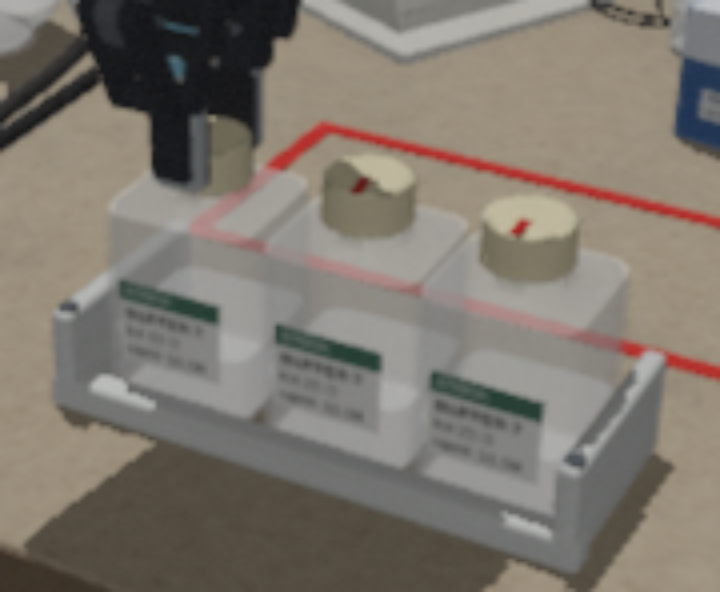

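Call:
step_arm:
  rotation:
    - [-0.04, 0, 0]
    - [-0.08, 0, 0]
    - [-0.12, 0, 0]
    - [-0.15, 0, 0]
    - [-0.15, 0, 0]
    - [-0.15, 0, 0]
    - [-0.15, 0, 0]
    - [-0.15, 0, 0]
  delta_pos:
    - [0, 0, 0]
    - [0, 0, 0]
    - [0, 0, 0]
    - [0, 0, 0]
    - [0, 0, 0]
    - [0, 0, 0]
    - [0, 0, 0]
    - [0, 0, 0]
  gripper: [-0.6, -0.6, -0.6, -0.6, -0.6, 0.4, 0.4, 0.4]

```text
time_s: 11.9
ee_pos: [0.422, -0.1493, 0.1082]
tool_rot: [[-0.0, 0.985, 0.174], [0.0, 0.174, -0.985], [-1.0, -0.0, -0.0]]
contact_force: [0.5, 0.6, -0.3]
finger_gap: 0.704
```

```bash
python3 -c "
from h import *
plan([0.4255,-0.286,0.150],PSI)"
```

```text
t 11.9 pos [ 0.422  -0.1493  0.1082] yaw 0.1751 F [ 0.46  0.6  -0.29] M [0.033 0.027 0.054] gap 0.704
rot [ 1.507e-01 -1.000e-04  3.000e-04] dpos mm [-41.8 -20.4 135.2]
```

Call:
step_arm:
  rotation:
    - [0, 0, 0]
    - [0, 0, 0]
    - [0.05, 0, 0]
    - [0.1, 0, 0]
    - [0.15, 0, 0]
    - [0.15, 0, 0]
    - [0.15, 0, 0]
    - [0.15, 0, 0]
  delta_pos:
    - [-20, 0, 0]
    - [-42, 0, 0]
    - [-42, -4, 30]
    - [-42, -11, 75]
    - [-42, -17, 115]
    - [-42, -20, 135]
    - [-42, -20.4, 135.2]
    - [-42, -20.4, 135.2]
  gripper: [0.4, 0.4, 0.4, 0.4, 0.4, 0.4, 0.4, 0.4]

```text
time_s: 12.7
ee_pos: [0.4251, -0.2853, 0.1499]
tool_rot: [[-0.001, 1.0, 0.025], [0.001, 0.025, -1.0], [-1.0, -0.001, -0.001]]
contact_force: [-0.3, 0.6, 0.0]
finger_gap: 0.702
```

Run:
```python
from h import *
plan([0.4255,-0.286,0.108],PSI)
im=optics.get_image("wrist"); cv2.imwrite("pics/w8.png",im[:,:,::-1])
```

```text
t 12.7 pos [ 0.4251 -0.2853  0.1499] yaw 0.0252 F [-0.26  0.59  0.01] M [ 0.03  -0.003  0.004] gap 0.702
rot [ 0.0008 -0.001   0.001 ] dpos mm [41.9  0.4  0.7]
```

View pics/w8.png

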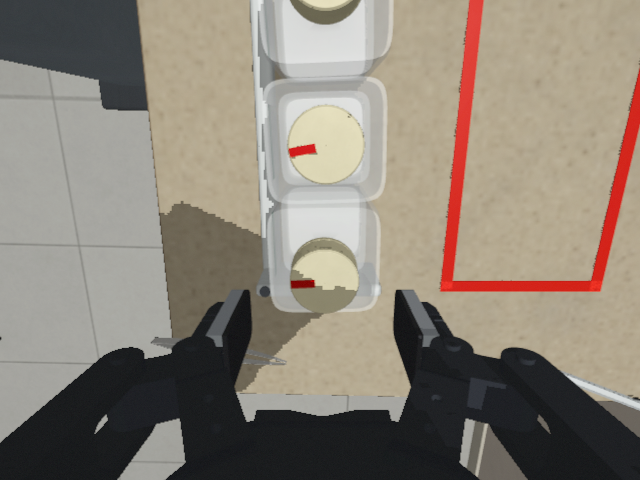

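The -y cap is centred between the pads at (324,282). I descend, grip and twist it.

Call:
step_arm:
  rotation:
    - [0, 0, 0]
    - [0, 0, 0]
    - [0, 0, 0]
    - [0, 0, 0]
    - [0, 0, 0]
    - [0, 0, 0]
    - [0, 0, 0]
    - [0, 0, 0]
  delta_pos:
    - [15, 0.4, 0.5]
    - [30, 0.4, 0.5]
    - [42, 0.4, 0.5]
    - [42, 0.4, 0.5]
    - [42, 0.4, 0.5]
    - [42, 0.4, 0.5]
    - [42, 0.4, 0.5]
    - [42, 0.4, 0.5]
  gripper: [0.4, 0.4, 0.4, 0.2, 0, -0.2, -0.4, -0.6]

```text
time_s: 13.55
ee_pos: [0.4262, -0.2866, 0.1091]
tool_rot: [[0.001, 1.0, 0.025], [-0.001, 0.025, -1.0], [-1.0, 0.001, 0.001]]
contact_force: [-1.9, 1.7, 6.3]
finger_gap: 0.397
```

Call:
step_arm:
  rotation:
    - [0, 0, 0]
    - [-0.03, 0, 0]
    - [-0.06, 0, 0]
    - [-0.1, 0, 0]
    - [-0.14, 0, 0]
    - [-0.18, 0, 0]
    - [-0.21, 0, 0]
    - [-0.21, 0, 0]
  delta_pos:
    - [0, 0, 0]
    - [0, 0, 0]
    - [0, 0, 0]
    - [0, 0, 0]
    - [0, 0, 0]
    - [0, 0, 0]
    - [0, 0, 0]
    - [0, 0, 0]
  gripper: [-0.6, -0.6, -0.6, -0.6, -0.6, -0.6, -0.6, -0.6]

```text
time_s: 14.35
ee_pos: [0.4261, -0.2866, 0.1091]
tool_rot: [[0.001, 0.972, 0.234], [-0.001, 0.234, -0.972], [-1.0, 0.001, 0.001]]
contact_force: [-0.1, 2.6, 6.7]
finger_gap: 0.395
```

Call:
step_arm:
  rotation:
    - [-0.02, 0, 0]
    - [-0.04, 0, 0]
    - [-0.06, 0, 0]
    - [-0.08, 0, 0]
    - [-0.1, 0, 0]
    - [-0.12, 0, 0]
    - [-0.12, 0, 0]
    - [-0.12, 0, 0]
  delta_pos:
    - [0, 0, 0]
    - [0, 0, 0]
    - [0, 0, 0]
    - [0, 0, 0]
    - [0, 0, 0]
    - [0, 0, 0]
    - [0, 0, 0]
    - [0, 0, 0]
  gripper: [-0.6, -0.6, -0.6, -0.6, -0.6, -0.6, -0.6, -0.6]

```text
time_s: 15.15
ee_pos: [0.4261, -0.2866, 0.1091]
tool_rot: [[0.001, 0.938, 0.348], [-0.001, 0.348, -0.938], [-1.0, 0.001, 0.001]]
contact_force: [-0.1, 2.8, 7.5]
finger_gap: 0.398
```

Run:
```python
from h import *
plan([0.4255,-0.286,0.108],PSI)
im=optics.get_image("scene"); cv2.imwrite("pics/s9.png",cv2.resize(im[220:380,230:410],None,fx=4,fy=3.7)[:,:,::-1])
im=optics.get_image("wrist"); cv2.imwrite("pics/w9.png",im[:,:,::-1])
```

```text
t 15.15 pos [ 0.4261 -0.2866  0.1091] yaw 0.3549 F [-0.06  2.8   7.52] M [0.378 0.132 0.074] gap 0.398
rot [ 0.3305  0.0007 -0.0007] dpos mm [ 1.1 -0.4 -0.7]
```

View pics/s9.png

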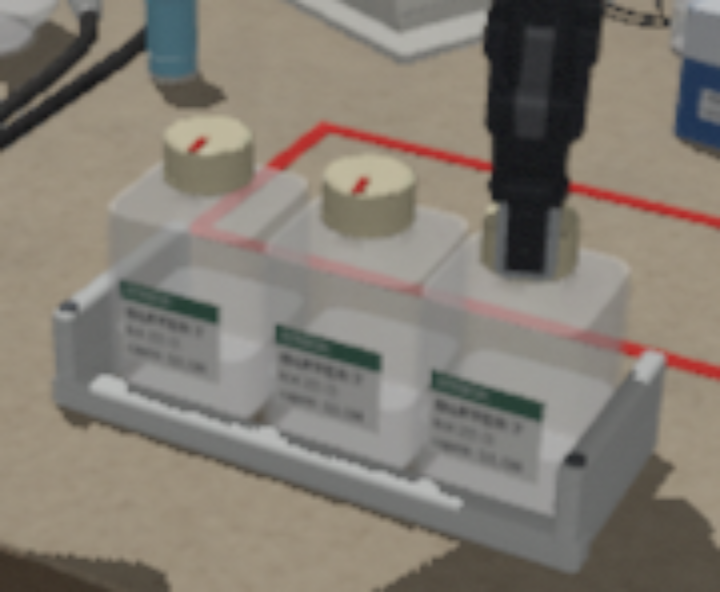

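View pics/w9.png

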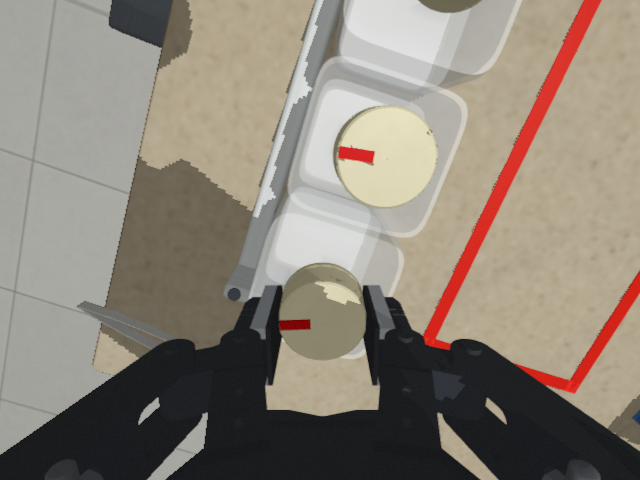

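The -y cap turned freely through 0.33 rad with Mz about 0.07, and its label edge did not move, so it is loose. I already hold the cap. I will drag the bottle straight along the rail's x, keeping it on the bench with the existing downward press of about 7 N.

Call:
step_arm:
  rotation:
    - [0, 0, 0]
    - [0, 0, 0]
    - [0, 0, 0]
    - [0, 0, 0]
    - [0, 0, 0]
    - [0, 0, 0]
    - [0, 0, 0]
    - [0, 0, 0]
  delta_pos:
    - [2.8, 4.8, 1.4]
    - [0.2, 9.6, 2.9]
    - [0.2, 14.3, 4.5]
    - [0.2, 19, 6.1]
    - [0.2, 23.8, 7.7]
    - [0.2, 28.5, 9.4]
    - [0.2, 33.2, 11]
    - [0.2, 38, 12.6]
  gripper: [-0.6, -0.6, -0.6, -0.6, -0.6, -0.6, -0.6, -0.6]

```text
time_s: 16.05
ee_pos: [0.4657, -0.2863, 0.1101]
tool_rot: [[-0.0, 0.937, 0.348], [-0.003, 0.348, -0.937], [-1.0, -0.001, 0.002]]
contact_force: [4.4, 2.7, -3.8]
finger_gap: 0.398
```

Run:
```python
from h import *
plan([0.598,-0.282,0.109],0.3549)
im=optics.get_image("scene"); cv2.imwrite("pics/s10.png",cv2.resize(im[200:380,230:430],None,fx=3.8,fy=3.3)[:,:,::-1])
```

```text
t 16.05 pos [ 0.4657 -0.2863  0.1101] yaw 0.3559 F [ 4.41  2.71 -3.76] M [ 0.705 -1.889 -0.029] gap 0.398
rot [0.001  0.0024 0.001 ] dpos mm [  1.  125.5  42. ]
```

View pics/s10.png

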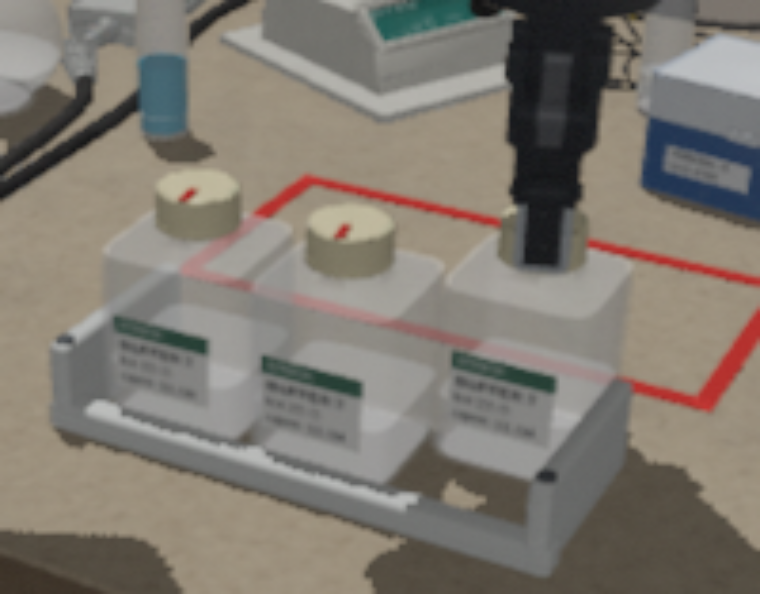

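Row 1 carried a mistaken 2.8 mm downward entry, so the fingers slid slightly on the cap. The vertical force has now gone to about -4 N, meaning the tool is carrying the bottle, so I lower it a little and check.

Call:
step_arm:
  rotation:
    - [0, 0, 0]
    - [0, 0, 0]
    - [0, 0, 0]
    - [0, 0, 0]
    - [0, 0, 0]
    - [0, 0, 0]
    - [0, 0, 0]
    - [0, 0, 0]
  delta_pos:
    - [0.2, 0, 0]
    - [0.4, 0, 0]
    - [0.6, 0, 0]
    - [0.8, 0, 0]
    - [1, 0, 0]
    - [1, 0, 0]
    - [1, 0, 0]
    - [1, 0, 0]
  gripper: [-0.6, -0.6, -0.6, -0.6, -0.6, -0.6, -0.6, -0.6]

```text
time_s: 16.9
ee_pos: [0.4667, -0.2865, 0.1091]
tool_rot: [[0.003, 0.938, 0.348], [-0.003, 0.348, -0.938], [-1.0, 0.002, 0.004]]
contact_force: [-5.8, -3.0, 21.9]
finger_gap: 0.393
```

Run:
```python
from h import *
plan([0.598,-0.282,0.109],0.3549)
im=optics.get_image("wrist"); cv2.imwrite("pics/w11.png",im[:,:,::-1])
```

```text
t 16.9 pos [ 0.4667 -0.2865  0.1091] yaw 0.3552 F [-5.83 -2.96 21.92] M [-0.502  0.825  0.012] gap 0.393
rot [ 0.0003  0.0041 -0.0016] dpos mm [  0.5 124.6  41.5]
```

View pics/w11.png

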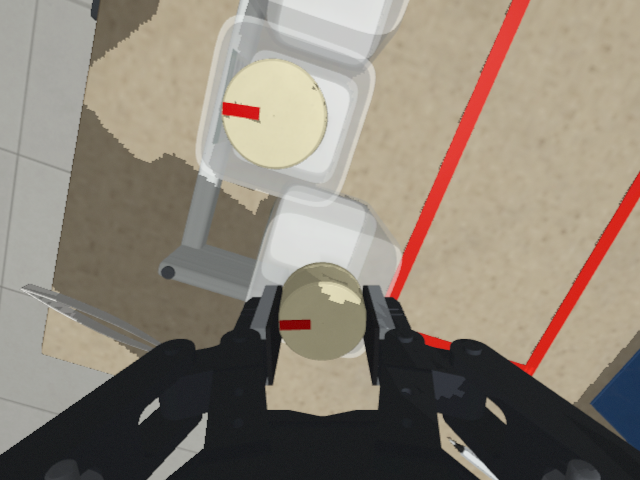

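It is on the bench again, with a 22 N press. I ease that by 0.5 mm and slide on.

Call:
step_arm:
  rotation:
    - [0, 0, 0]
    - [0, 0, 0]
    - [0, 0, 0]
    - [0, 0, 0]
    - [0, 0, 0]
    - [0, 0, 0]
    - [0, 0, 0]
    - [0, 0, 0]
  delta_pos:
    - [-0.3, 4, 1.3]
    - [-0.5, 11, 3.7]
    - [-0.5, 19, 6.3]
    - [-0.5, 27, 9]
    - [-0.5, 35, 11.7]
    - [-0.5, 43, 14.3]
    - [-0.5, 50, 16.6]
    - [-0.5, 54, 18]
  gripper: [-0.6, -0.6, -0.6, -0.6, -0.6, -0.6, -0.6, -0.6]

```text
time_s: 17.75
ee_pos: [0.5235, -0.2846, 0.1097]
tool_rot: [[0.002, 0.937, 0.348], [-0.003, 0.348, -0.937], [-1.0, 0.001, 0.004]]
contact_force: [-12.1, -6.4, 28.7]
finger_gap: 0.395
```

Run:
```python
from h import *
plan([0.598,-0.282,0.109],0.3549)
```

```text
t 17.75 pos [ 0.5235 -0.2846  0.1097] yaw 0.3555 F [-12.11  -6.39  28.72] M [-1.366  2.521  0.047] gap 0.395
rot [ 0.0006  0.0036 -0.0006] dpos mm [ 0.8 70.7 23.5]
```

Call:
step_arm:
  rotation:
    - [0, 0, 0]
    - [0, 0, 0]
    - [0, 0, 0]
    - [0, 0, 0]
    - [0, 0, 0]
    - [0, 0, 0]
    - [0, 0, 0]
    - [0, 0, 0]
  delta_pos:
    - [-0.4, 0, 0]
    - [-0.6, 4, 1.3]
    - [-0.6, 10, 3.3]
    - [-0.6, 16, 5.3]
    - [-0.6, 22, 7.3]
    - [-0.6, 28, 9.3]
    - [-0.6, 33, 11]
    - [-0.6, 36, 12]
  gripper: [-0.6, -0.6, -0.6, -0.6, -0.6, -0.6, -0.6, -0.6]

```text
time_s: 18.55
ee_pos: [0.5613, -0.2827, 0.1095]
tool_rot: [[0.001, 0.938, 0.348], [-0.002, 0.348, -0.938], [-1.0, 0.001, 0.002]]
contact_force: [-8.0, -2.2, 20.4]
finger_gap: 0.395
```

Run:
```python
from h import *
plan([0.598,-0.282,0.109],0.3549)
im=optics.get_image("scene"); cv2.imwrite("pics/s12.png",cv2.resize(im[200:380,230:450],None,fx=3.6,fy=3.3)[:,:,::-1])
```

```text
t 18.55 pos [ 0.5613 -0.2827  0.1095] yaw 0.3551 F [-7.96 -2.23 20.39] M [-0.528  1.598 -0.013] gap 0.395
rot [ 0.0002  0.0021 -0.0006] dpos mm [ 0.6 34.7 12.1]
```

View pics/s12.png

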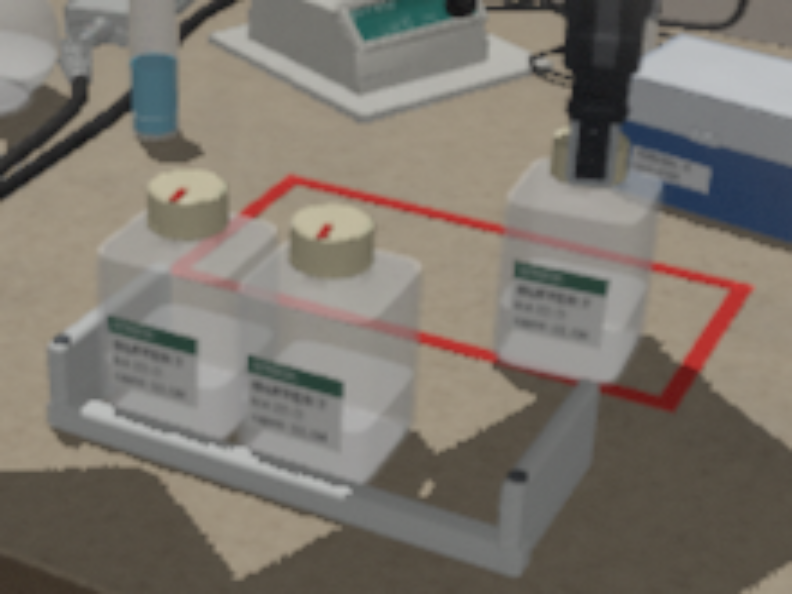

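The bottle is upright, on the bench and crossing the near tape at about (590,375) in the crop. I continue the slide.

Call:
step_arm:
  rotation:
    - [0, 0, 0]
    - [0, 0, 0]
    - [0, 0, 0]
    - [0, 0, 0]
    - [0, 0, 0]
    - [0, 0, 0]
    - [0, 0, 0]
    - [0, 0, 0]
  delta_pos:
    - [-0.2, 2, 0.7]
    - [-0.3, 8, 2.7]
    - [-0.3, 15, 5]
    - [-0.3, 22, 7.4]
    - [-0.3, 28, 9.4]
    - [-0.3, 33, 11]
    - [-0.3, 35, 11.8]
    - [-0.3, 35, 11.8]
  gripper: [-0.6, -0.6, -0.6, -0.6, -0.6, -0.6, -0.6, -0.6]

```text
time_s: 19.4
ee_pos: [0.598, -0.2814, 0.1095]
tool_rot: [[0.001, 0.938, 0.348], [-0.001, 0.348, -0.938], [-1.0, 0.0, 0.002]]
contact_force: [-2.8, -3.0, 10.8]
finger_gap: 0.399
```

Run:
```python
from h import *
plan([0.598,-0.282,0.109],0.3549)
im=optics.get_image("top"); cv2.imwrite("pics/t13.png",cv2.resize(im[160:350,260:450],None,fx=3.1,fy=3.1)[:,:,::-1])
```

```text
t 19.4 pos [ 0.598  -0.2814  0.1095] yaw 0.3553 F [-2.79 -3.04 10.82] M [-0.413  0.725  0.028] gap 0.399
rot [ 0.0004  0.0015 -0.0002] dpos mm [ 0.5 -0.2  0.5]
```

View pics/t13.png

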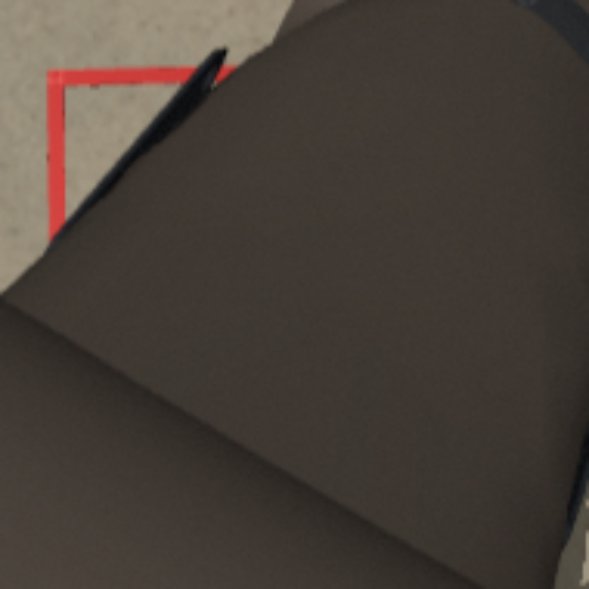

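The arm blocks the top view. I release the cap and lift away.

Call:
step_arm:
  rotation:
    - [0, 0, 0]
    - [0, 0, 0]
    - [0, 0, 0]
    - [0, 0, 0]
    - [0, 0, 0]
    - [0, 0, 0]
    - [0, 0, 0]
    - [0, 0, 0]
  delta_pos:
    - [0, 0, 0]
    - [0, 0, 0]
    - [0, 0, 0]
    - [0, 0, 0]
    - [-10, 0, 0]
    - [-30, 0, 0]
    - [-60, 0, 0]
    - [-90, 0, 0]
  gripper: [0.4, 0.4, 0.4, 0.4, 0.4, 0.4, 0.4, 0.4]

```text
time_s: 20.25
ee_pos: [0.5976, -0.2808, 0.2]
tool_rot: [[-0.0, 0.938, 0.348], [0.0, 0.348, -0.938], [-1.0, -0.0, -0.0]]
contact_force: [-0.1, -0.0, 0.8]
finger_gap: 0.7
```

Run:
```python
from h import *
plan([0.30,-0.45,0.22],0.3549)
im=optics.get_image("wrist"); cv2.imwrite("pics/w14.png",im[:,:,::-1])
```

```text
t 20.25 pos [ 0.5976 -0.2808  0.2   ] yaw 0.355 F [-0.09 -0.05  0.84] M [ 0.016 -0.002  0.006] gap 0.7
rot [ 0.0001 -0.0002  0.0002] dpos mm [ -20.  -337.9   55.2]
```

View pics/w14.png

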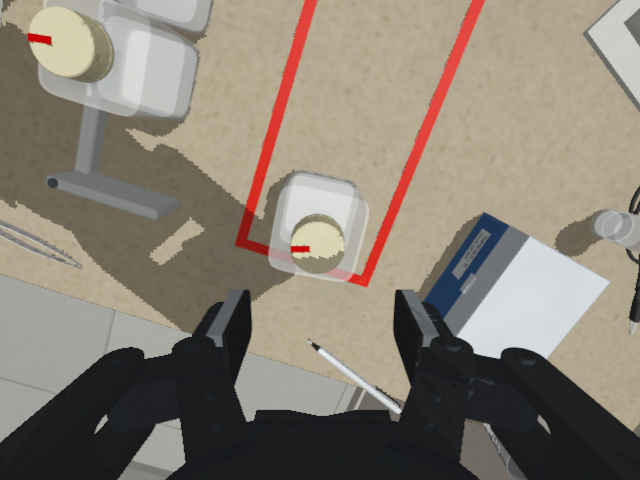

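The bottle stands upright inside the tape, with its cap at (317,243). I retract toward the start to clear the top camera.

Call:
step_arm:
  rotation:
    - [0, 0, 0]
    - [0, 0, 0]
    - [0, 0, 0]
    - [0, 0, 0]
    - [0, 0, 0]
    - [0, 0, 0]
    - [0, 0, 0]
    - [0, 0, 0]
  delta_pos:
    - [-10, -30, 8]
    - [-20, -70, 20]
    - [-30, -115, 35]
    - [-30, -160, 50]
    - [-30, -205, 65]
    - [-30, -250, 80]
    - [-30, -290, 95]
    - [-30, -330, 110]
  gripper: [0.4, 0.4, 0.4, 0.4, 0.4, 0.4, 0.4, 0.4]

```text
time_s: 21.1
ee_pos: [0.325, -0.4998, 0.2293]
tool_rot: [[0.0, 0.938, 0.347], [-0.001, 0.347, -0.938], [-1.0, 0.0, 0.001]]
contact_force: [0.7, 0.2, 0.0]
finger_gap: 0.698
```

Run:
```python
from h import *
plan([0.23,-0.57,0.23],-0.5)
im=optics.get_image("top"); cv2.imwrite("pics/t15r.png",im[:,:,::-1]); cv2.imwrite("pics/t15.png",cv2.resize(im[160:350,260:450],None,fx=3.1,fy=3.1)[:,:,::-1])
```

```text
t 21.1 pos [ 0.325  -0.4998  0.2293] yaw 0.3548 F [0.68 0.21 0.03] M [ 0.003 -0.056  0.   ] gap 0.698
rot [ 8.548e-01  9.000e-04 -6.000e-04] dpos mm [  -0.7 -113.4   32.9]
```

View pics/t15.png

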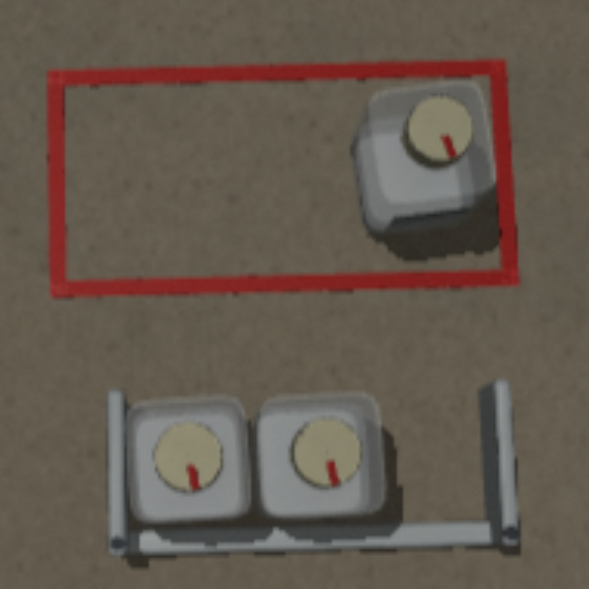

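Run:
```python
from h import *
im=np.ascontiguousarray(cv2.imread("pics/t15r.png")[:,:,::-1])
hsv,red=wcaps(im)
cream=(hsv[...,0]>20)&(hsv[...,0]<35)&(hsv[...,1]>35)&(hsv[...,2]>105)|red
o=np.array([.424,-.218]);c,s=np.cos(PSI),np.sin(PSI);R=np.array([[c,s],[-s,c]])
for r in [(285,340,290,430),(187,240,380,417)]:
    z=np.zeros_like(cream);z[r[0]:r[1],r[2]:r[3]]=1
    for st,ce,m in blobs(cream&z,150):
        p=ray("top",*ce,.125)[:2]; ys,xs=np.nonzero(m&red); 
        mk=ray("top",xs.mean(),ys.mean(),.125)[:2]-p if len(xs) else np.zeros(2)
        v=R@mk
        print(st,p.round(4),"rail",(R@(p-o)).round(4),"rework",(R@(p-[.5965,-.2065])).round(4),"mark ang",np.arctan2(-v[1],-v[0]).round(3))
```

```text
[355 295  21  22 349] [ 0.4257 -0.2199] rail [ 0.0016 -0.002 ] rework [-0.1711 -0.0092] mark ang 0.199
[310 297  22  21 347] [ 0.4235 -0.1492] rail [0.0011 0.0688] rework [-0.1716  0.0615] mark ang 0.22
[392 191  21  20 317] [ 0.5952 -0.2819] rail [ 0.1696 -0.0681] rework [-0.0031 -0.0754] mark ang 0.365
```

```bash
python3 -c "
from workcell import job; print(job.job_done())"
```

```text
the job is handed in; nothing more can be done
None
```

I tested all three caps, found one loose (the -y end bottle), and slid that bottle into the rework area. I handed the job in at about 21 s of the 64 s allowed.

- **Middle and +y end bottles, tight:** both caps stopped dead at about 0.2 rad. I twisted each to about 0.33 rad. Past the stop, the bottle turned slightly with its cap, and torque rose to 0.33 N·m (middle) and 0.59 N·m (+y). I turned each bottle back straight and left its cap about 0.2 rad open.
- **-y end bottle, loose:** its cap turned freely through about 0.33 rad with almost no torque. Holding the cap, I slid the bottle along the rail's x direction, then released it.

**Last checks in the top view:**
- The loose bottle stands upright, 3 mm (x) and 75 mm (y) from the area's centre. That leaves about 20 mm to the nearest inner tape edge.
- The two tight bottles are still in the row, within about 2 mm of their start positions.
- The arm is clear of everything.

**What went less well:**
- **Mistaken entry in the slide:** its first row pushed the tool 2.8 mm down, and the fingers slipped slightly on the cap.
- **Possible brief lift:** straight after that slip, the force reading was about 4 N upward. The tool may have carried the bottle for a moment, at most about 1 mm off the bench, before I lowered it.
- **Pressing during the rest of the slide:** the downward press then stayed at or below about 29 N at the readings I took.

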